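# Hold a sample slide flush on a sloped reading stage

## Robot

A 6-joint arm with a two-finger parallel gripper is mounted at the origin on a cart in front of the work surface, level with it; the furniture and walls round the work are solid. World frame = base frame: x ahead of the robot, y to its left, z up, the work surface at z = 0. Lengths are in mm, angles in rad, forces in N, time in s.
With the tool pointing down it reaches from about 275 to 750 mm from the base axis. Payload 10.2 kg.
Tool frame: the origin (TCP) lies where the fingers leave the gripper's body, on its centre line; the fingertips stand 73 mm ahead of it and the grasp point (between the pads) lies 54 mm ahead of it; z points along the fingers, y is the line along which they close (so a half turn about z gives the same grasp; the last joint's range is limited). The gripper opens to 85 mm and grips with 20 to 120 N. Pads are 22 mm wide; open, the fingers measure 114 mm over their backs; the gripper's body (76 mm by 85 mm) begins 54 mm behind the grasp point. The pads swing forward as they close: fully open they stand 13 mm farther back than shut.
Start: joints at [-1.483, 0.313, 1.498, -0, 1.331, -0.223], TCP at [160.543, -499.858, 303.894] pointing down, gripper open.
Joint ranges: [-2.94, 2.94], [-0.97, 2.17], [0.19, 2.56], [-1.23, 4.37], [0.02, 3.11], [-2.88, 2.88]. Speed limits (rad/s): [2.39, 2.39, 3.01, 3.14, 3.14, 3.14].

## Interface

Orientations are given as a unit quaternion [x, y, z, w].
In Python, from plant import manip gives the robot as it stands. The module is installed in compiled form; this text tells all that it offers.
- The arm moves only by the tool carry_out, never from a script. Its argument "rows" is a list of rows, each a list of 4 numbers: the shift along the world's x, y, z each as a share of 0.15 m, from -1 to 1, then the turn about the world's z as a share of pi/2 rad, from -1 to 1. In form: [[tx, ty, tz, spin], ...]. A call has 1 to 12 rows; each row is the pose to reach, as a shift and turn from the pose commanded when the call began; what a row does not reach only later rows make up. A row lasts 1/12 s, in which the tool goes at most 41.7 mm and 7.16 degrees, less where a joint would pass 70% of its speed; a pose out of reach is approached as far as the arm can. A call with a number of a shift or a turn outside -1 to 1 is refused whole. A call with a gripper value outside its range is refused whole. "hand" is the closure, from -1 (fully open) to 1 (shut), set as the call begins (left out, the last holds). The fingers move at their own pace and stop on an object; "squeeze" is the grip in N (left out, the last holds). Time passes only in rows, so rows that repeat a pose let the fingers close. It gives the time, the measured TCP pose, the force, the opening and the grip force at its end, in the units of the state.
- manip.get_state(): the state, without advancing time (a new reading comes with each control period).
- manip.get_image(name): name is "scene" or "side" or "wrist"; returns a dict with "image" (480x640x3 uint8, red, green, blue), "range_z" (480x640 float32, mm along the optical axis (not along the pixel's ray), 0 where there is no reading), "fx", "fy", "cx", "cy" (pixels), "extrinsics" (4x4, takes a point from world to camera coordinates). Camera axes: x right, y up, looking along -z (the intrinsics and any distortion apply to the point x, -y, -z); pixel columns grow to the right and rows downward; lengths in mm; the calibration is good to about 2 mm. The wrist camera is an equidistant fisheye: a pixel r from the principal point sees the ray r / f radians off the axis. A picture is of the moment at which its call begins.
- manip.sign_off(): hands the job in; it is judged then, once.
The state is a dict: "time": time; "joint_positions": joint angles; "qvel": joint speeds; "effort": joint torques, N m; "ee_pos": TCP position; "ee_rot": TCP orientation; "force": force on the tool from outside, world axes, zero at the start; "moment": the same for the moment, N m; "gripper_width": opening from 0.0 (shut) to 1.0 (fully open); "finger_force": force on a finger pad.
Only numpy, scipy, OpenCV 4.12 (cv2) and the standard library are available. Lean on these libraries where they do the work, as an engineer would, in place of code of your own. Each camera call takes 0.05 s, during which the arm holds its last target. There are 200 camera calls.

## Task

Slide the stage carriage sideways along its rail by its upright post until the post stands in line with the lens of the white reader box. Then pick up the sample slide by its grip, tilt it to the slope of the stage face and set it centred, square and flush on the face, pressing gently so that the sprung face gives a little. Finish while still holding it pressed there, do not let go, and leave the amber bottle, the petri dish, the comb and the timer where they are.

Things in the scene. Friction and masses are not known exactly. Their poses are not given: they have to be found in the camera images.
- rail: Fixed low rail unit: dark plate 120 x 300 mm, 12 mm thick, with two steel guide rods along its y and grey end blocks 34 mm high. Origin: centre of the underside; x points away from the robot's side, y along the rods. The carriage on it slides along +-y only, up to 85 mm each way from the middle, against about 3 N of friction, and stays where it is left. It starts near the middle.
- post (a point): Centre of the top of the carriage's upright black post, a round bar 16 mm in diameter standing free on the robot's side of the stage, its top 78 mm above the bench and its foot at 37 mm; grip it round its upper 30 mm from above. Axes as the rail's. The stage face centre lies 76 to 81 mm behind it (along the rail's +x).
- face: Sprung aluminium stage face on the carriage, 64 x 86 mm (x, y), 5 mm thick. Origin: centre of its upper surface (about 76 mm above the bench); z is the face's outward normal, y lies along the rail, x runs up the slope. Its edge nearest the robot is the lower one; the slope is 14 to 34 degrees, different each time and firmly locked. It gives straight back along its normal: about 2 N starts it, then 1 N more per mm, with a hard stop at 8 mm. Nothing stands above its surface.
- face_rest (a point): Point where the centre of the stage face's upper surface lies when nothing presses on it; axes as the face's.
- reader: White upright reader box, 56 mm wide, 60 mm deep, 92 mm high, fixed on the bench behind the rail, 120 mm from the rail's middle line, to the left or to the right of the middle. A round black lens 28 mm wide looks out of its front (its -x, towards the robot's side), 66 mm above the bench. Origin: centre of the underside; axes parallel to the rail's; the lens is at its y = 0.
- slide: Sample slide, loose, about 60 g, lying flat on the bench left or right of the rail: a clear plate 50 x 76 mm (x, y) and 5 mm thick with aluminium bands across it, and an upright grey grip in the middle of its upper side, 30 mm long in x, 12 mm thick in y, from 5 to 43 mm above the underside. Origin: centre of the underside; z points up through the grip. Its long side (y) goes along the face's y, either way round.
- amber_bottle: Bystander: brown bottle with black cap, 45 mm wide, 98 mm high, standing behind the rail on the side away from the reader. Origin: centre of the underside.
- dish: Bystander: round petri dish, 92 mm wide, 16 mm high, on the side of the rail away from the slide. Origin: centre of the underside.
- gel_comb: Bystander: clear plastic comb lying on the bench, 40 x 100 x 12 mm. Origin: centre of the underside.
- kitchen_timer: Bystander: small white timer lying on the bench, 67 x 63 x 19 mm. Origin: centre of the underside.

How it is judged:
By the outcome, as a careful person would: the job done as asked, in the order asked, and still so for the second after the job is handed in, while the arm keeps its last pose, push and grip.
It also fails if it takes over 51 s, if anything falls off the work surface, if the arm or the gripper's body presses on something with over 40 N, if the wrist force passes 120 N, or if a joint passes its speed limit or range.

## Working session

There is one attempt and no reset: what is moved stays moved. The work goes in short steps, Python scripts to look and compute and a tool call to move; the robot and the scene stay as the last step left them, time stands still between calls to the robot, and variables do not carry over. Pictures are saved under pics/ and viewed, at most 10 in all, crops included, and the job is handed in when it is done.

Besides the shell and the picture viewer there is one more tool, called after "Emit:" as name([rows], argument=value, ...), one row to a line, values as JSON. carry_out: Moves the arm, as the interface text tells. Its arguments: {"type":"object","properties":{"rows":{"type":"array","items":{"type":"array","items":{"type":"number"}}},"hand":{"type":"number"},"squeeze":{"type":"number"}},"required":["rows"]}

```bash
mkdir -p pics; cat > h.py <<'E'
import numpy as np, cv2
from plant import manip
def grab(n):
    d=manip.get_image(n); np.savez('pics/%s.npz'%n,**{k:np.array(v) for k,v in d.items()}); return d
def load(n): return dict(np.load('pics/%s.npz'%n))
def rays(d,uv):
    uv=np.atleast_2d(np.array(uv,float)); E=np.array(d['extrinsics']); R,t=E[:3,:3],E[:3,3]
    x=(uv[:,0]-d['cx'])/d['fx']; y=(uv[:,1]-d['cy'])/d['fy']
    if d.get('fish'):
        r=np.hypot(x,y); s=np.where(r>1e-9,np.sin(r)/np.maximum(r,1e-9),1); c=np.stack([x*s,-y*s,-np.cos(r)],1)
    else: c=np.stack([x,-y,-np.ones_like(x)],1)
    return -R.T@t, c@R
def onplane(d,uv,z):
    o,w=rays(d,uv); return o+w*((z-o[2])/w[:,2])[:,None]
def cloud(d):
    v,u=np.mgrid[0:480,0:640]; o,w=rays(d,np.stack([u.ravel(),v.ravel()],1))
    E=np.array(d['extrinsics'])
    return (o+w*np.array(d['range_z'],float).reshape(-1,1)/(-(w@E[2,:3]))[:,None]).reshape(480,640,3)
E
python3 - <<'E'
from h import *
for n in ['scene','side']:
    d=grab(n); cv2.imwrite('pics/%s0.png'%n,d['image'][:,:,::-1]); print(n,d['fx'],d['cx'],d['cy'],d['extrinsics'].round(3).tolist(), (d['range_z']>0).mean(), d.keys())
s=manip.get_state(); print(s)
E
```

```text
scene 440.92126975664695 327.31275695958146 242.42153233954073 [[-0.902, -0.432, -0.018, 529.148], [0.259, -0.572, 0.778, -227.598], [-0.347, 0.697, 0.628, -889.767], [0.0, 0.0, 0.0, 1.0]] 0.996083984375 dict_keys(['image', 'range_z', 'fx', 'fy', 'cx', 'cy', 'extrinsics'])
side 549.1838557902329 312.3728554059505 246.31764260321256 [[-0.872, -0.489, 0.005, 507.564], [0.434, -0.768, 0.472, -302.324], [-0.227, 0.414, 0.882, -1238.516], [0.0, 0.0, 0.0, 1.0]] 0.9960123697916666 dict_keys(['image', 'range_z', 'fx', 'fy', 'cx', 'cy', 'extrinsics'])
{'time': 0.1, 'joint_positions': array([-1.48337586e+00,  3.13402140e-01,  1.49833098e+00,  1.73441638e-05,
        1.33102328e+00, -2.23386103e-01]), 'qvel': array([-0.0003    , -0.0034057 , -0.00238267,  0.00297235,  0.00136053,
        0.00057468]), 'effort': array([ 3.69972709e-03, -4.12897038e+01, -2.60137957e+01, -7.98929204e-05,
        3.05663190e-03, -1.05768844e-06]), 'ee_pos': array([ 160.5447476 , -499.70234447,  303.39946018]), 'ee_rot': array([ 9.87949344e-01,  1.54776471e-01,  4.79302196e-05, -5.79956476e-04]), 'force': array([-0.23809667,  0.41698108, -0.62254968]), 'moment': array([ 0.02757633,  0.01714361, -0.02779996]), 'finger_force': 0.0, 'gripper_width': 0.9981798359428815}
```

View pics/scene0.png

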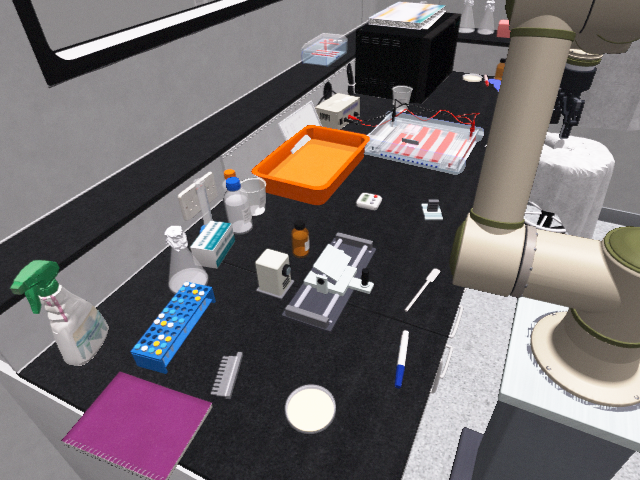

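View pics/side0.png

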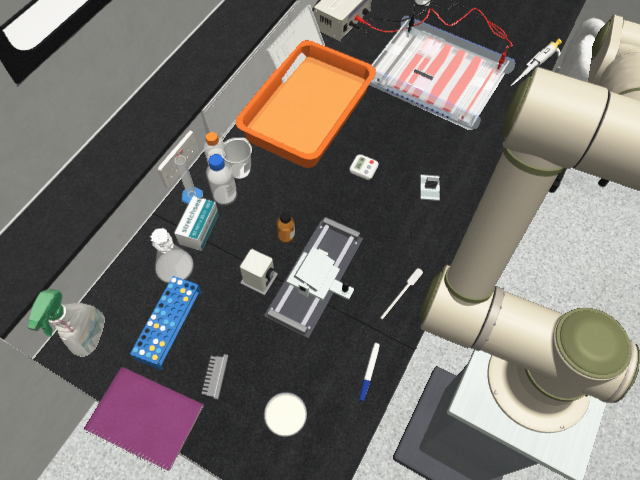

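```bash
python3 - <<'E'
from h import *
ims=[]
for n,(u0,u1,v0,v1) in [('scene',(240,400,220,340)),('side',(230,390,200,340))]:
    d=load(n); ims.append(cv2.resize(d['image'][v0:v1,u0:u1,::-1],(400,int((v1-v0)*2.5)),interpolation=cv2.INTER_CUBIC))
for n,(u0,u1,v0,v1) in [('scene',(400,460,190,230)),('side',(400,460,165,210))]:
    d=load(n); ims.append(cv2.resize(d['image'][v0:v1,u0:u1,::-1],(400,300 if n=='scene' else 250),interpolation=cv2.INTER_CUBIC))
a=np.vstack([ims[0],cv2.resize(ims[2],(400,300))]);b=np.vstack([ims[1],cv2.resize(ims[3],(400,250))])
cv2.imwrite('pics/c1.png',np.hstack([a,b]))
for n in ['scene','side']:
    P=cloud(load(n)); 
    print(n,'bench z', [P[v,u].round(1).tolist() for u,v in ([(380,380),(450,250)])])
    x,y,z=P[...,0],P[...,1],P[...,2]
    # top-view height map around workspace
    m=(x>200)&(x<800)&(y>-400)&(y<500)&(z>6)&(z<110)
    k,lab,st,ce=cv2.connectedComponentsWithStats(m.astype(np.uint8))
    for i in range(1,k):
        if st[i,4]>60:
            q=P[lab==i]; print(ce[i].round().tolist(),st[i,4],q.min(0).round().tolist(),q.max(0).round().tolist())
E
```

```text
scene bench z [[362.5, 232.2, 0.4], [332.6, -210.2, 1.7]]
[321.0, 187.0] 982 [708.0, -400.0, 6.0] [800.0, -231.0, 77.0]
[369.0, 200.0] 300 [572.0, -361.0, 6.0] [639.0, -295.0, 22.0]
[432.0, 206.0] 160 [406.0, -387.0, 6.0] [444.0, -339.0, 46.0]
[300.0, 239.0] 549 [659.0, -59.0, 6.0] [703.0, -15.0, 99.0]
[332.0, 282.0] 4996 [458.0, -128.0, 6.0] [625.0, 177.0, 92.0]
[273.0, 272.0] 1328 [638.0, 67.0, 6.0] [710.0, 130.0, 95.0]
[176.0, 332.0] 2221 [750.0, 194.0, 6.0] [800.0, 405.0, 57.0]
[401.0, 359.0] 423 [321.0, 104.0, 6.0] [358.0, 238.0, 19.0]
[233.0, 375.0] 267 [603.0, 296.0, 6.0] [646.0, 392.0, 14.0]
[161.0, 409.0] 3851 [614.0, 415.0, 6.0] [800.0, 500.0, 16.0]
[310.0, 408.0] 1904 [410.0, 298.0, 6.0] [502.0, 391.0, 15.0]
side bench z [[309.9, 174.4, 2.8], [300.3, -212.7, -1.2]]
[313.0, 143.0] 1429 [708.0, -400.0, 6.0] [800.0, -231.0, 78.0]
[364.0, 167.0] 479 [571.0, -363.0, 6.0] [645.0, -297.0, 24.0]
[430.0, 183.0] 172 [403.0, -398.0, 6.0] [449.0, -344.0, 51.0]
[285.0, 228.0] 464 [660.0, -60.0, 6.0] [704.0, -17.0, 103.0]
[315.0, 278.0] 5835 [459.0, -140.0, 6.0] [628.0, 176.0, 94.0]
[257.0, 271.0] 1064 [638.0, 62.0, 6.0] [717.0, 128.0, 99.0]
[169.0, 329.0] 1670 [751.0, 194.0, 6.0] [800.0, 404.0, 60.0]
[369.0, 372.0] 388 [321.0, 104.0, 6.0] [358.0, 237.0, 22.0]
[220.0, 376.0] 229 [603.0, 297.0, 6.0] [646.0, 391.0, 19.0]
[160.0, 405.0] 2978 [615.0, 415.0, 6.0] [800.0, 500.0, 20.0]
[285.0, 414.0] 1463 [411.0, 298.0, 6.0] [503.0, 392.0, 20.0]
```

View pics/c1.png

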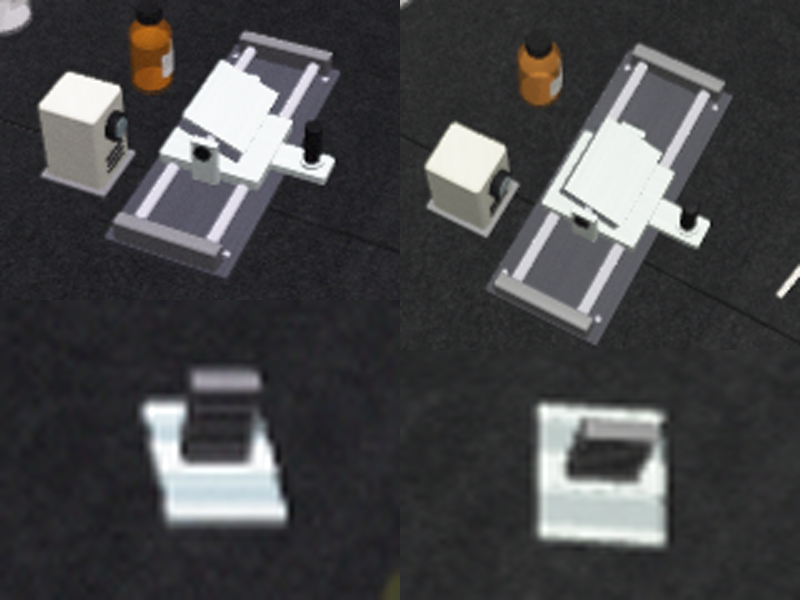

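```bash
cat > m.py <<'E'
from h import *
def rect(pts):
    (c,wh,a)=cv2.minAreaRect(np.float32(pts)[:,:2]); return np.round(c,1),np.round(wh,1),round(a,2)
for n in ['scene','side']:
    d=load(n); P=cloud(d); im=d['image'].astype(int); hsv=cv2.cvtColor(d['image'],cv2.COLOR_RGB2HSV); V=im.max(2)
    x,y,z=[P[...,i] for i in range(3)]
    # slide plate
    m=(x>380)&(x<480)&(y>-430)&(y<-310)&(V>110)
    k,lab,st,ce=cv2.connectedComponentsWithStats(m.astype(np.uint8)); i=1+st[1:,4].argmax()
    v,u=np.where(lab==i); print(n,'slide plate z5',rect(onplane(d,np.stack([u,v],1),5)))
    g=m&(V<190); v,u=np.where((x>390)&(x<460)&(y>-410)&(y<-320)&(z>36)); 
    print(' grip top z43',rect(onplane(d,np.stack([u,v],1),43)),len(u))
    # rail dark plate: purple grey
    R=(x>440)&(x<640)&(y>-160)&(y<190)
    m=R&(V>50)&(z<30); k,lab,st,ce=cv2.connectedComponentsWithStats((R&(V>52)).astype(np.uint8)); i=1+st[1:,4].argmax()
    v,u=np.where((lab==i)&(z<18)&(z>6)); print(' rail plate z12',rect(onplane(d,np.stack([u,v],1),12)))
    # end blocks
    for s in (1,-1):
        c=R&(z>24)&(z<50)&((y-20)*s>120); v,u=np.where(c); q=P[v,u]; 
        if len(u): print(' block',rect(q),np.median(z[c]))
    # face plane
    c=R&(z>50)&(z<100)&(V>150)&(x>500); q=P[c]
    best=None; rng=np.random.default_rng(0)
    for _ in range(400):
        a=q[rng.choice(len(q),3,0)]; nn=np.cross(a[1]-a[0],a[2]-a[0]); 
        if np.linalg.norm(nn)<200: continue
        nn/=np.linalg.norm(nn); nn*=np.sign(nn[2]); inl=abs((q-a[0])@nn)<2
        if best is None or inl.sum()>best.sum(): best=inl
    q=q[best]; ctr=q.mean(0); nn=np.linalg.svd(q-ctr)[2][2]; nn*=np.sign(nn[2]); 
    print(' face',len(q),ctr.round(1),'n',nn.round(3),'slope',np.degrees(np.arccos(nn[2])).round(1),'dir',np.degrees(np.arctan2(-nn[1],-nn[0])).round(1))
    ex=np.array([nn[2],0,-nn[0]]);ex/=np.linalg.norm(ex);ey=np.cross(nn,ex)
    c2,wh,a=cv2.minAreaRect(np.float32(np.stack([(q-ctr)@ex,(q-ctr)@ey],1))); print('  rect',(ctr+c2[0]*ex+c2[1]*ey).round(1),wh,a)
    # post
    c=(x>440)&(x<500)&(y>-40)&(y<60)&(V<45)&(z>45); v,u=np.where(c); top=P[c]; print(' post px',len(u),u.min(),u.max(),v.min(),v.max(),top.mean(0).round(1),top[:,2].max().round(1))
    uc=u[v<v.min()+4]; print('   ray at z78 from top px', onplane(d,[[u[v<v.min()+6].mean(),v.min()+1.5]],78).round(1))
    c=(x>620)&(x<720)&(y>50)&(y<140)&(z>70)&(V>120); print(' reader',rect(P[c]));
    c=(x>600)&(x<720)&(y>50)&(y<140)&(z>40)&(z<90)&(V<70); v,u=np.where(c); print(' lens',len(u),P[c].mean(0).round(1),P[c].min(0).round(),P[c].max(0).round())
E
python3 m.py
```

```text
Traceback (most recent call last):
  File "m.py", line 10, in <module>
    v,u=np.where(lab==i); print(n,'slide plate z5',rect(onplane(d,np.stack([u,v],1),5)))
                                                   ~~~~^^^^^^^^^^^^^^^^^^^^^^^^^^^^^^^^
  File "m.py", line 3, in rect
    (c,wh,a)=cv2.minAreaRect(np.float32(pts)[:,:2]); return np.round(c,1),np.round(wh,1),round(a,2)
             ~~~~~~~~~~~~~~~^^^^^^^^^^^^^^^^^^^^^^^
cv2.error: OpenCV(4.12.0) /io/opencv/modules/imgproc/src/convhull.cpp:143: error: (-215:Assertion failed) total >= 0 && (depth == CV_32F || depth == CV_32S) in function 'convexHull'
```

```bash
sed -i 's/np.float32(pts)\[:,:2\]/np.ascontiguousarray(np.float32(pts)[:,:2])/' m.py; python3 m.py
```

```text
scene slide plate z5 (array([ 422.9, -360.3]), array([52.6, 81.4]), 24.21)
 grip top z43 (array([ 421.3, -354.6]), array([30. , 20.5]), 24.06) 45
 rail plate z12 (array([561. ,  25.2]), array([120.1, 299.5]), 1.9)
 block (array([556.8, 157.6]), array([99.1, 33.2]), 1.58) 32.71200355572165
 block (array([ 565.7, -114.1]), array([98.5, 26.9]), 0.52) 32.196269829621144
 face 676 [555.6  35.6  76.5] n [-0.382 -0.014  0.924] slope 22.5 dir 2.0
  rect [555.7  37.1  76.6] (63.727718353271484, 102.62052154541016) 1.7981643676757812
 post px 97 362 368 268 283 [475.   35.7  65.4] 80.0
   ray at z78 from top px [[477.4  30.2  78. ]]
 reader (array([674.2,  96.5]), array([70.8, 57.8]), 2.32)
 lens 59 [643.3 100.3  72.1] [638.  82.  56.] [649. 109.  81.]
side slide plate z5 (array([ 422.7, -360.7]), array([51.5, 80.2]), 23.67)
 grip top z43 (array([ 420.8, -357.6]), array([28.9, 16.6]), 23.67) 58
 rail plate z12 (array([544.9,  17.1]), array([154. , 310.9]), 1.87)
 block (array([557.1, 156.7]), array([99. , 32.9]), 0.24) 32.80099123490663
 block (array([ 566.2, -113.6]), array([26.8, 99.5]), 89.98) 31.898384785607277
 face 550 [556.2  34.5  77.6] n [-0.394 -0.018  0.919] slope 23.2 dir 2.6
  rect [555.8  33.6  77.4] (64.58382415771484, 97.34564971923828) 2.694256067276001
 post px 49 342 349 280 290 [476.   35.   68.1] 82.5
   ray at z78 from top px [[478.3  30.   78. ]]
 reader (array([675. ,  95.9]), array([68.9, 57.1]), 1.24)
 lens 50 [643.9  97.2  75.7] [639.  81.  58.] [649. 109.  86.]
```

Emit:
carry_out([
  [0.53,0.88,0,-0.17],
  [0.53,0.88,0,-0.17],
  [0.53,0.88,0,-0.17],
  [0.53,0.88,0,-0.17],
  [0.53,0.88,0,-0.17],
], hand=-1, squeeze=40)

```text
time: 0.52
ee_pos: [241.9, -364.1, 304.0]
ee_rot: [1.0, 0.024, 0.0, -0.001]
force: [-0.6, -0.4, -0.4]
gripper_width: 0.997
finger_force: 0.0
```

Emit:
carry_out([
  [0.53,0.88,0,0],
  [0.53,0.88,0,0],
  [0.53,0.88,0,0],
  [0.53,0.88,0,0],
  [0.53,0.88,0,0],
])

```text
time: 0.93
ee_pos: [321.0, -232.6, 303.9]
ee_rot: [1.0, 0.024, 0.0, -0.0]
force: [-1.8, 0.1, 0.5]
gripper_width: 0.999
finger_force: 0.0
```

Emit:
carry_out([
  [0.53,0.88,0,0],
  [0.53,0.88,0,0],
  [0.53,0.88,0,0],
  [0.53,0.88,0,0],
  [0.53,0.88,0,0],
])

```text
time: 1.35
ee_pos: [400.5, -101.1, 303.8]
ee_rot: [1.0, 0.024, 0.0, -0.0]
force: [0.2, -0.7, -0.4]
gripper_width: 1.001
finger_force: 0.0
```

Emit:
carry_out([
  [0.53,0.88,-0.3,0],
  [0.53,0.88,-0.3,0],
  [0.53,0.88,-0.3,0],
  [0.53,0.88,-0.3,0],
  [0.53,0.88,-0.3,0],
  [0.53,0.88,-0.3,0],
  [0.53,0.88,-0.3,0],
])

```text
time: 1.93
ee_pos: [478.5, 27.0, 258.8]
ee_rot: [1.0, 0.022, -0.0, 0.0]
force: [-0.1, -1.1, 0.1]
gripper_width: 0.998
finger_force: 0.0
```

```bash
python3 - <<'E'
from h import *
d=grab('wrist'); cv2.imwrite('pics/w1.png',d['image'][:,:,::-1]); print(d['fx'],d['fy'],d['cx'],d['cy'],np.array(d['extrinsics']).round(3).tolist(),(d['range_z']>0).mean())
E
```

```text
371.64829954431775 371.64829954431775 318.28310578682806 234.18481012024867 [[0.043, -0.999, 0.0, 6.038], [0.951, 0.041, -0.306, -431.654], [0.306, 0.013, 0.952, -484.553], [0.0, 0.0, 0.0, 1.0]] 0.9957454427083333
```

View pics/w1.png

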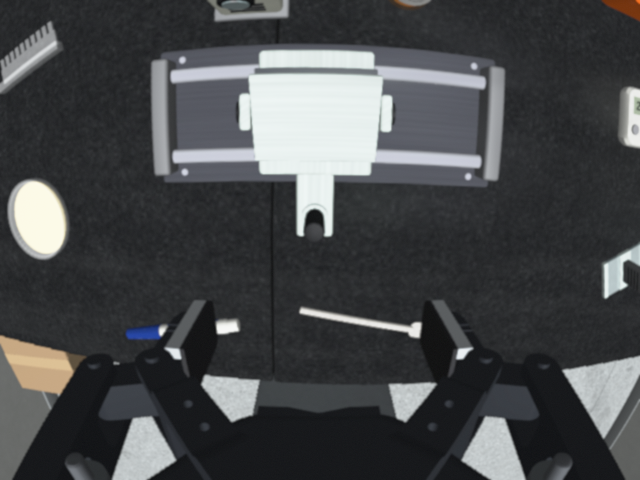

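```bash
cat > w.py <<'E'
from h import *
import sys
def run(post=True):
    d=load('wrist'); d['fish']=1; P=cloud(d); V=d['image'].max(2).astype(int); x,y,z=[P[...,i] for i in range(3)]
    v,u=np.mgrid[0:480,0:640]
    # blocks
    cs=[]
    for s in (1,-1):
        c=(v<250)&(z>22)&(z<45)&(V>80)&((y-22)*s>110)&(x>480)&(x<640); 
        if c.sum()<100: continue
        q=onplane(d,np.stack([u[c],v[c]],1),34); (c0,wh,a)=cv2.minAreaRect(np.float32(q[:,:2].copy())); cs.append(np.array(c0)); print('block',np.round(c0,1),np.round(wh,1),round(a,2))
    if len(cs)==2:
        e=cs[0]-cs[1]; print('rail mid',(sum(cs)/2).round(1),'yaw',np.degrees(np.arctan2(-e[0],e[1])).round(2))
    c=(x>440)&(x<510)&(V<60)&(z>55)&(z<95)&(v<300)&(y>-20)&(y<130)
    if c.sum(): print('post top',c.sum(),np.median(onplane(d,np.stack([u[c],v[c]],1),78),0).round(1), 'depth mean',P[c].mean(0).round(1))
    c=(V>200)&(z>55)&(z<100)&(x>505)&(x<610)&(y>-60)&(y<160); q=P[c]
    n=np.linalg.svd(q-q.mean(0),full_matrices=False)[2][2]; n*=np.sign(n[2])
    for _ in range(5):
        r=abs((q-np.median(q,0))@n); 
        qq=q[r<3]; n=np.linalg.svd(qq-qq.mean(0),full_matrices=False)[2][2]; n*=np.sign(n[2])
    c0=qq.mean(0); ex=np.array([n[2],0,-n[0]]);ex/=np.linalg.norm(ex);ey=np.cross(n,ex)
    # ray/plane intersect of the pixels
    o,w=rays(d,np.stack([u[c],v[c]],1)); X=o+w*(((c0-o)@n)/(w@n))[:,None]
    ctr,wh,a=cv2.minAreaRect(np.float32(np.stack([(X-c0)@ex,(X-c0)@ey],1)))
    print('face n',n.round(3),'slope',np.degrees(np.arccos(n[2])).round(2),'dir',np.degrees(np.arctan2(-n[1],-n[0])).round(2),'centre',(c0+ctr[0]*ex+ctr[1]*ey).round(1),np.round(wh,1),round(a,2))
    c=(x>610)&(x<720)&(y>50)&(y<140)&(z>45)&(V<90)
    if c.sum(): print('lens',c.sum(),P[c].mean(0).round(1),P[c].min(0).round(1),P[c].max(0).round(1))
    return d,P,V
if __name__=='__main__': run()
E
python3 w.py
```

```text
block [560.2 149.2] [98.7 41.7] 1.22
block [ 568.  -104.7] [99.1 42.6] 1.08
rail mid [564.1  22.2] yaw 1.76
post top 241 [486.7  30.9  78. ] depth mean [482.7  30.8  71.3]
face n [-0.386 -0.012  0.923] slope 22.7 dir 1.76 centre [557.9  32.3  77.1] [ 64.2 102.5] 1.54
lens 159 [642.1  92.6  67.5] [640.3  78.6  45.2] [652.3 118.8  79.3]
```

Emit:
carry_out([
  [0,0.026,-0.25,0],
  [0,0.026,-0.5,0],
  [0,0.026,-0.75,0],
  [0,0.026,-0.94,0],
  [0,0.026,-0.94,0],
  [0,0.026,-0.94,0],
])

```text
time: 2.48
ee_pos: [478.5, 30.9, 118.3]
ee_rot: [1.0, 0.021, -0.001, -0.0]
force: [1.1, -0.1, 0.7]
gripper_width: 1.002
finger_force: 0.0
```

Emit:
carry_out([
  [0,0,0,0],
  [0,0,0,0],
  [0,0,0,0],
  [0,0,0,0],
  [0,0,0,0],
  [0,0,0,0],
  [0,0,0,0],
  [0,0,0,0],
], hand=1, squeeze=40)

```text
time: 3.15
ee_pos: [478.8, 32.0, 118.5]
ee_rot: [1.0, 0.022, 0.0, 0.0]
force: [-1.2, -0.3, 5.6]
gripper_width: 0.172
finger_force: 38.9
```

Emit:
carry_out([
  [-0.001,0.03,0,0],
  [-0.003,0.09,0,0],
  [-0.005,0.16,0,0],
  [-0.007,0.23,0,0],
  [-0.009,0.3,0,0],
  [-0.011,0.36,0,0],
  [-0.012,0.387,0,0],
  [-0.012,0.387,0,0],
  [-0.012,0.387,0,0],
])

```text
time: 3.9
ee_pos: [477.0, 90.6, 118.5]
ee_rot: [1.0, 0.022, 0.001, -0.0]
force: [-1.4, 2.6, 6.4]
gripper_width: 0.175
finger_force: 39.3
```

```bash
python3 - <<'E'
from h import *
ims=[]
for n in ['scene','side','wrist']:
    d=grab(n); im=d['image'][:,:,::-1]
    u0,v0={'scene':(230,210),'side':(220,190),'wrist':(150,0)}[n]
    ims.append(cv2.resize(im[v0:v0+(140 if n!='wrist' else 260),u0:u0+(160 if n!='wrist' else 350)],(400,350 if n!='wrist' else 250),interpolation=cv2.INTER_CUBIC))
cv2.imwrite('pics/c2.png',np.vstack([np.hstack(ims[:2]),np.hstack([ims[2],ims[2]*0])]))
E
python3 w.py
```

```text
block [559.8 151.6] [98.4 38.7] 0.13
block [565.4 -77.5] [76.2 16.1] 11.11
rail mid [562.6  37. ] yaw 1.4
post top 53 [499.5  97.3  78. ] depth mean [489.3  91.1  58. ]
face n [-0.386 -0.012  0.922] slope 22.73 dir 1.76 centre [555.9  92.6  77.1] [ 63.6 100.6] 1.53
```

View pics/c2.png

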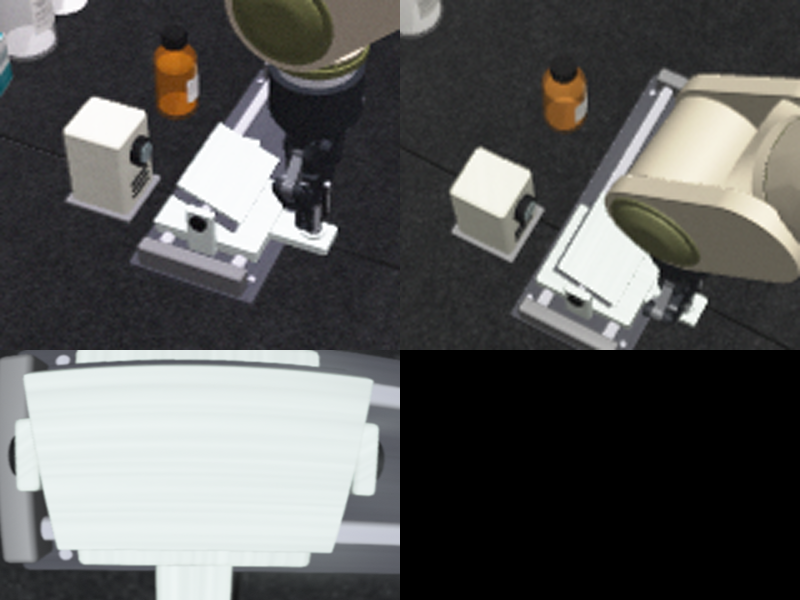

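Emit:
carry_out([
  [0,0,0,0],
  [0,0,0,0],
  [0,0,0,0],
  [0,0,0,0],
  [0,0,0,0],
  [0,0,0,0],
], hand=-1)

```text
time: 4.55
ee_pos: [476.7, 90.1, 117.8]
ee_rot: [1.0, 0.022, -0.0, -0.0]
force: [0.4, -0.0, 0.4]
gripper_width: 0.992
finger_force: 0.0
```

Emit:
carry_out([
  [0,0,0.25,0],
  [0,0,0.5,0],
  [0,0,0.75,0],
  [0.1,0,0.95,0],
  [0.3,0,0.95,0],
  [0.3,0,0.95,0],
  [0.3,0,0.95,0],
  [0.3,0,0.95,0],
])

```text
time: 5.22
ee_pos: [521.1, 90.1, 259.6]
ee_rot: [1.0, 0.022, -0.001, -0.0]
force: [-1.1, -0.8, -0.5]
gripper_width: 1.002
finger_force: 0.0
```

```bash
python3 - <<'E'
from h import *
for n in ['scene','side','wrist']: d=grab(n)
cv2.imwrite('pics/w2.png',d['image'][:300,:,::-1])
E
python3 w.py
```

```text
block [560.8 151.2] [98.7 39.2] 0.95
block [ 568.7 -103.2] [98.6 45.1] 1.4
rail mid [564.7  24. ] yaw 1.77
post top 360 [484.5  91.1  78. ] depth mean [480.3  90.8  72. ]
face n [-0.386 -0.012  0.922] slope 22.72 dir 1.74 centre [558.7  92.3  78.1] [102.2  71.8] 88.47
lens 557 [646.6  93.   76.7] [641.8  66.2  47.6] [654.2 119.5  82.2]
```

View pics/w2.png

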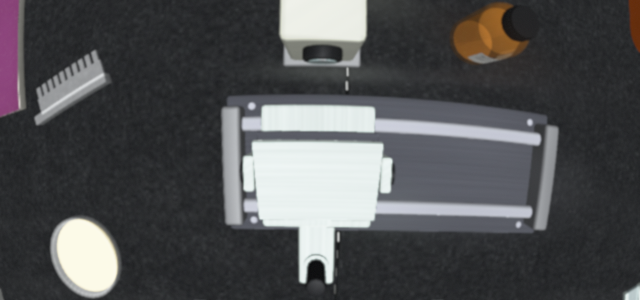

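```bash
python3 - <<'E'
from h import *
d=load('wrist'); d['fish']=1; P=cloud(d); V=d['image'].max(2).astype(int)
# lens: dark pixels in box
m=np.zeros_like(V,bool); m[40:64,295:350]=V[40:64,295:350]<75
k,lab,st,ce=cv2.connectedComponentsWithStats(m.astype(np.uint8)); i=1+st[1:,4].argmax(); print(st[i],ce[i])
E=np.array(d['extrinsics']); o,w=rays(d,[ [st[i,0]-.5,ce[i,1]],[st[i,0]+st[i,2]-.5,ce[i,1]],ce[i]])
for X in (640,646,650): print('lens at x',X,(o+w*((X-o[0])/w[:,0])[:,None]).round(1).tolist())
# reader top edges
for v in (5,15,25):
    us=np.where(V[v,260:390]>150)[0]+260; print('top',onplane(d,[[us.min()-.5,v],[us.max()+.5,v]],92).round(1).tolist())
m=(V<60); m[:240]=0; m[:,:300]=0; m[:,335:]=0; m[310:]=0
q=np.argwhere(m&(P[...,2]>70)&(P[...,2]<88)); print('post px',len(q),q.mean(0),q.min(0),q.max(0)); 
print(onplane(d,[[q[:,1].min()-.5,q[:,0].mean()],[q[:,1].max()+.5,q[:,0].mean()]],78).round(1))
vv=q[:,0].max(); print(onplane(d,[[q[:,1].mean(),vv]],78))
E
```

```text
[303  45  39  17 519] [322.04624277  52.11560694]
lens at x 640 [[640.0, 104.2, 111.3], [640.0, 82.1, 117.1], [640.0, 93.0, 113.7]]
lens at x 646 [[646.0, 105.9, 77.6], [646.0, 80.4, 84.2], [646.0, 92.9, 80.3]]
lens at x 650 [[650.0, 107.0, 55.1], [650.0, 79.2, 62.3], [650.0, 92.9, 58.1]]
top [[675.3, 121.2, 92.0], [678.0, 66.2, 92.0]]
top [[668.3, 120.8, 92.0], [671.0, 66.0, 92.0]]
top [[661.4, 120.5, 92.0], [664.0, 66.4, 92.0]]
post px 241 [285.61825726 314.4813278 ] [274 305] [296 326]
[[478.8  98.4  78. ]
 [479.5  81.9  78. ]]
[[470.33616478  90.60737425  78.        ]]
```

```bash
python3 - <<'E'
from h import *
for n in ['wrist','scene','side']:
    d=load(n)
    if n=='wrist': d['fish']=1
    P=cloud(d); im=d['image'].astype(int); V=im.max(2); x,y,z=[P[...,i] for i in range(3)]
    v,u=np.mgrid[0:480,0:640]
    B=onplane(d,np.stack([u.ravel(),v.ravel()],1),22).reshape(480,640,3) # rods height ~22
    yaws=[]
    for x0,x1 in ((505,545),(580,625)):
        c=(V>135)&(V<225)&(z>10)&(z<33)&(x>x0)&(x<x1)&(y>-100)&(y<28)
        if c.sum()<30: continue
        X,Y=B[c][:,0],B[c][:,1]
        for _ in range(4):
            p=np.polyfit(Y,X,1); r=abs(X-np.polyval(p,Y)); k=r<5; X,Y=X[k],Y[k]
        print(n,'rod',len(X),'yaw',np.degrees(np.arctan(-p[0])).round(2),'x at y=0',p[1].round(1),'zmed',np.median(z[c]).round(1))
    c=(z>86)&(z<104)&(x>630)&(x<730)&(y>50)&(y<140)&(V>120)
    q=np.float32(onplane(d,np.stack([u[c],v[c]],1),92)[:,:2].copy()); r=cv2.minAreaRect(q); print('  reader top',c.sum(),np.round(r[0],1),np.round(r[1],1),round(r[2],2), 'mean',q.mean(0).round(1))
    c=(x>460)&(x<500)&(V<60)&(z>50)&(z<95)&(y>70)&(y<115)
    if n!='wrist' and c.sum()>5:
        q=np.argwhere(c); t=q[q[:,0]<q[:,0].min()+5]; print('  post',c.sum(),P[c].mean(0).round(1),'top ray',onplane(d,[[t[:,1].mean(),q[:,0].min()+2]],78).round(1))
E
```

```text
wrist rod 1388 yaw 1.53 x at y=0 529.8 zmed 25.1
wrist rod 1517 yaw 1.71 x at y=0 599.8 zmed 25.2
  reader top 3640 [665.4  93.4] [29.6 55.1] 2.82 mean [665.4  93.2]
scene rod 19 yaw -4.27 x at y=0 532.5 zmed 21.0
scene rod 20 yaw 2.86 x at y=0 591.9 zmed 21.8
  reader top 447 [676.6  99.5] [61.2 59.1] 1.58 mean [676.5  99.5]
  post 94 [473.7  95.5  67.8] top ray [[474.8  93.1  78. ]]
side rod 90 yaw 0.15 x at y=0 528.3 zmed 25.0
  reader top 548 [678.1  96. ] [60.1 55.3] 1.16 mean [678.3  96.3]
  post 57 [474.5  94.   72.4] top ray [[476.3  90.   78. ]]
```

Emit:
carry_out([
  [-0.29,0,0,0],
  [-0.29,0,-0.25,0],
  [-0.29,0,-0.5,0],
  [-0.29,0,-0.75,0],
  [-0.29,0,-0.94,0],
  [-0.29,0,-0.94,0],
  [-0.29,0,-0.94,0],
])

```text
time: 5.95
ee_pos: [477.8, 90.1, 119.4]
ee_rot: [1.0, 0.022, -0.001, -0.0]
force: [-0.1, 0.2, 0.9]
gripper_width: 0.997
finger_force: 0.0
```

Emit:
carry_out([
  [0,0,0,0],
  [0,0,0,0],
  [0,0,0,0],
  [0,0,0,0],
  [0,0,0,0],
  [0,0,0,0],
  [0,0,0,0],
], hand=1)

```text
time: 6.53
ee_pos: [478.4, 90.1, 120.0]
ee_rot: [1.0, 0.022, 0.0, 0.0]
force: [-2.3, -0.1, 5.9]
gripper_width: 0.176
finger_force: 38.9
```

Emit:
carry_out([
  [0,-0.007,0,0],
  [0,-0.015,0,0],
  [0,-0.015,0,0],
  [0,-0.015,0,0],
  [0,-0.015,0,0],
])

```text
time: 6.95
ee_pos: [478.4, 88.0, 120.0]
ee_rot: [1.0, 0.022, 0.0, -0.0]
force: [-0.5, 1.5, 3.7]
gripper_width: 0.174
finger_force: 38.9
```

Emit:
carry_out([
  [0,0,0,0],
  [0,0,0,0],
  [0,0,0,0],
  [0,0,0,0],
  [0,0,0,0],
  [0,0,0,0],
], hand=-1)

```text
time: 7.45
ee_pos: [478.2, 87.8, 119.3]
ee_rot: [1.0, 0.022, -0.0, -0.0]
force: [-0.8, -0.4, 0.8]
gripper_width: 0.989
finger_force: 0.0
```

Emit:
carry_out([
  [0,0,0.25,0],
  [0,0,0.5,0],
  [0,0,0.75,0],
  [0.1,0,0.94,0],
  [0.3,0,0.94,0],
  [0.3,0,0.94,0],
  [0.3,0,0.94,0],
  [0.3,0,0.94,0],
])

```text
time: 8.12
ee_pos: [522.6, 87.9, 259.7]
ee_rot: [1.0, 0.022, -0.001, -0.0]
force: [-0.3, 0.4, 0.2]
gripper_width: 1.003
finger_force: 0.0
```

```bash
cat > l.py <<'E'
from h import *
grab('wrist'); d=load('wrist'); d['fish']=1; P=cloud(d); V=d['image'].max(2).astype(int)
x,y,z=[P[...,i] for i in range(3)]; v,u=np.mgrid[0:480,0:640]
m=(x>638)&(x<662)&(y>60)&(y<125)&(z>45)&(V<75)
k,lab,st,ce=cv2.connectedComponentsWithStats(m.astype(np.uint8)); i=1+st[1:,4].argmax(); o,w=rays(d,[ce[i]])
print('lens',st[i],(o+w*((648-o[0])/w[:,0])[:,None]).round(1))
c=(z>86)&(z<104)&(x>630)&(x<730)&(y>50)&(y<140)&(V>120); q=onplane(d,np.stack([u[c],v[c]],1),92); print('reader top mean',q.mean(0).round(1))
m=(V<60)&(z>70)&(z<88)&(x>460)&(x<505)&(y>60)&(y<120); q=np.argwhere(m); print('post',onplane(d,[[q[:,1].mean(),q[:,0].mean()]],78).round(1),q.min(0),q.max(0))
E
python3 l.py; python3 w.py
```

```text
lens [299  47  40  16 523] [[648.  93.  69.]]
reader top mean [666.1  93.3  92. ]
post [[479.3  88.1  78. ]] [277 305] [298 326]
block [560.8 150.8] [98.5 39.2] 1.66
block [ 568.5 -104.3] [98.8 44.4] 0.35
rail mid [564.6  23.2] yaw 1.73
post top 378 [484.7  88.3  78. ] depth mean [480.4  88.1  71.7]
face n [-0.386 -0.012  0.922] slope 22.74 dir 1.74 centre [560.   89.9  78.6] [ 71.8 102.7] 0.39
lens 561 [646.7  92.9  76.9] [641.7  66.3  67.6] [654.3 119.4  81.3]
```

Emit:
carry_out([
  [-0.22,-0.99,0,0.12],
  [-0.22,-0.99,0,0.12],
  [-0.22,-0.99,0,0.12],
  [-0.22,-0.99,0,0.12],
  [-0.22,-0.99,0,0.12],
])

```text
time: 8.58
ee_pos: [488.7, -64.7, 260.2]
ee_rot: [0.994, 0.114, -0.001, 0.0]
force: [-1.2, -0.6, -1.3]
gripper_width: 1.0
finger_force: 0.0
```

Emit:
carry_out([
  [-0.22,-0.99,0,0.12],
  [-0.22,-0.99,0,0.12],
  [-0.22,-0.99,0,0.12],
  [-0.22,-0.99,0,0.12],
  [-0.22,-0.99,0,0.12],
])

```text
time: 9.0
ee_pos: [455.8, -213.1, 260.1]
ee_rot: [0.978, 0.207, -0.0, 0.0]
force: [0.1, -0.0, 0.1]
gripper_width: 0.997
finger_force: 0.0
```

Emit:
carry_out([
  [-0.22,-0.99,0,0],
  [-0.22,-0.99,0,0],
  [-0.22,-0.99,0,0],
  [-0.22,-0.99,0,0],
  [-0.22,-0.99,0,0],
  [-0.22,-0.99,0,0],
])

```text
time: 9.5
ee_pos: [423.9, -357.6, 259.8]
ee_rot: [0.978, 0.208, -0.0, -0.001]
force: [-0.0, 0.8, -0.4]
gripper_width: 1.001
finger_force: 0.0
```

```bash
python3 - <<'E'
from h import *
d=grab('wrist'); d['fish']=1; P=cloud(d); V=d['image'].max(2).astype(int); x,y,z=[P[...,i] for i in range(3)]
cv2.imwrite('pics/w3.png',d['image'][:,:,::-1])
m=(x>360)&(x<490)&(y>-430)&(y<-300)&(V>110)&(z<30)
k,lab,st,ce=cv2.connectedComponentsWithStats(m.astype(np.uint8)); i=1+st[1:,4].argmax(); v,u=np.where(lab==i)
print(len(u),cv2.minAreaRect(np.float32(onplane(d,np.stack([u,v],1),5)[:,:2].copy())))
m=(x>360)&(x<490)&(y>-430)&(y<-300)&(z>38)&(z<50); v,u=np.where(m); print(len(u),cv2.minAreaRect(np.float32(onplane(d,np.stack([u,v],1),43)[:,:2].copy())))
E
```

```text
4149 ((424.2217102050781, -361.21905517578125), (52.338134765625, 78.33243560791016), 24.02899932861328)
548 ((424.5894470214844, -360.7665710449219), (30.080699920654297, 12.00734806060791), 24.474655151367188)
```

View pics/w3.png

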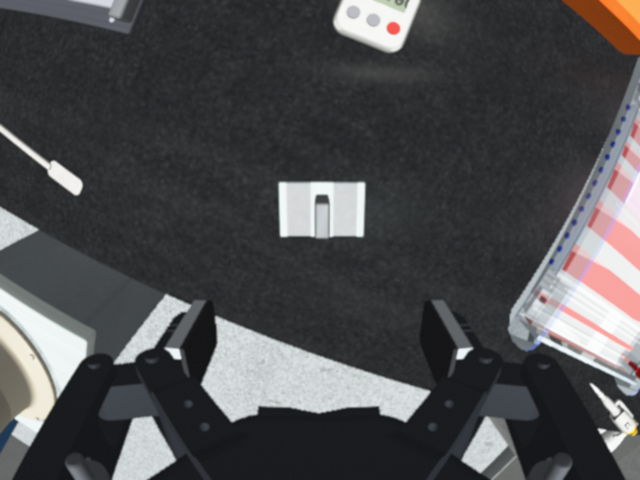

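Emit:
carry_out([
  [0.003,-0.023,-0.25,0],
  [0.003,-0.023,-0.5,0],
  [0.003,-0.023,-0.75,0],
  [0.003,-0.023,-0.95,0],
  [0.003,-0.023,-0.95,0],
])

```text
time: 9.97
ee_pos: [423.7, -357.4, 112.8]
ee_rot: [0.978, 0.21, -0.002, -0.005]
force: [0.2, 0.6, -0.5]
gripper_width: 1.001
finger_force: 0.0
```

Emit:
carry_out([
  [0,0,-0.1,0],
  [0,0,-0.22,0],
  [0,0,-0.22,0],
  [0,0,-0.22,0],
  [0,0,-0.22,0],
])

```text
time: 10.38
ee_pos: [425.4, -361.1, 86.9]
ee_rot: [0.978, 0.209, 0.001, 0.001]
force: [0.1, -0.8, -0.1]
gripper_width: 0.998
finger_force: 0.0
```

```bash
python3 -c "
from plant import manip; s=manip.get_state(); print(s['ee_pos'],s['ee_rot'],s['force'])"
```

```text
[ 425.44762757 -361.14053469   86.88070213] [9.77871728e-01 2.09201827e-01 5.56361362e-04 1.08132099e-03] [ 0.12010781 -0.78536319 -0.10581348]
```

Emit:
carry_out([
  [-0.005,0,-0.01,0],
  [-0.005,0,-0.01,0],
  [-0.005,0,-0.01,0],
  [-0.005,0,-0.01,0],
  [-0.005,0,-0.01,0],
  [-0.005,0,-0.01,0],
  [-0.005,0,-0.01,0],
  [-0.005,0,-0.01,0],
], hand=1, squeeze=30)

```text
time: 11.05
ee_pos: [424.0, -361.2, 83.5]
ee_rot: [0.978, 0.209, 0.0, 0.0]
force: [-1.0, -0.5, 1.8]
gripper_width: 0.135
finger_force: 30.2
```

Emit:
carry_out([
  [0,0,0.1,0],
  [0,0,0.4,0],
  [0,0,0.7,0],
  [0,0,0.7,0],
  [0,0,0.7,0],
])

```text
time: 11.47
ee_pos: [424.5, -361.8, 191.1]
ee_rot: [0.978, 0.209, 0.001, 0.003]
force: [0.3, -0.1, -0.8]
gripper_width: 0.137
finger_force: 29.9
```

Emit:
carry_out([
  [0.24,0.82,0,-0.12],
  [0.24,0.82,0,-0.12],
  [0.24,0.82,0,-0.12],
  [0.24,0.82,0,-0.12],
  [0.24,0.82,0,-0.12],
])

```text
time: 11.88
ee_pos: [460.0, -235.9, 186.9]
ee_rot: [0.993, 0.118, -0.001, -0.001]
force: [-0.9, 0.2, -0.7]
gripper_width: 0.136
finger_force: 29.9
```

Emit:
carry_out([
  [0.24,0.82,-0.1,-0.129],
  [0.24,0.82,-0.1,-0.129],
  [0.24,0.82,-0.1,-0.129],
  [0.24,0.82,-0.1,-0.129],
  [0.24,0.82,-0.1,-0.129],
  [0.24,0.82,-0.1,-0.129],
])

```text
time: 12.38
ee_pos: [495.8, -116.1, 172.7]
ee_rot: [1.0, 0.015, -0.001, -0.0]
force: [-0.9, 0.1, -0.8]
gripper_width: 0.141
finger_force: 29.8
```

```bash
python3 - <<'E'
from h import *
d=grab('wrist'); d['fish']=1; P=cloud(d); V=d['image'].max(2).astype(int); x,y,z=[P[...,i] for i in range(3)]
cv2.imwrite('pics/w4.png',d['image'][:,:,::-1])
v,u=np.mgrid[0:480,0:640]
c=(x>500)&(x<630)&(y>-140)&(y<-85)&(z>29)&(z<42)&(V>80); q=onplane(d,np.stack([u[c],v[c]],1),34); print('block',c.sum(),q.min(0).round(1),q.max(0).round(1),cv2.minAreaRect(np.float32(q[:,:2].copy())))
s=manip.get_state(); e=s['ee_pos']; print(e,s['ee_rot'],s['force'])
c=(abs(x-e[0])<45)&(abs(y-e[1])<45)&(z>e[2]-100)&(z<e[2]-65)&(V>90); q=P[c]; print(c.sum(), q.min(0).round(1),q.max(0).round(1)); 
n=np.linalg.svd(q-q.mean(0),full_matrices=False)[2][2]; n*=np.sign(n[2]);print('plate n',n.round(3),(q.mean(0)-e).round(1))
E
```

```text
block 4846 [ 519.1 -128.    34. ] [ 618.  -109.7   34. ] ((568.5223388671875, -118.85130310058594), (98.60921478271484, 15.953680038452148), 1.9536341428756714)
[ 495.75671684 -116.59939199  172.94954462] [ 9.99898096e-01  1.42729666e-02 -2.76279159e-04  6.04532100e-05] [-0.10720131 -0.11414522 -1.29278444]
10312 [ 469.7 -155.1   88.5] [522.2 -77.6 107.9]
plate n [ 0.005 -0.     1.   ] [  9.4   0.5 -78.4]
```

View pics/w4.png

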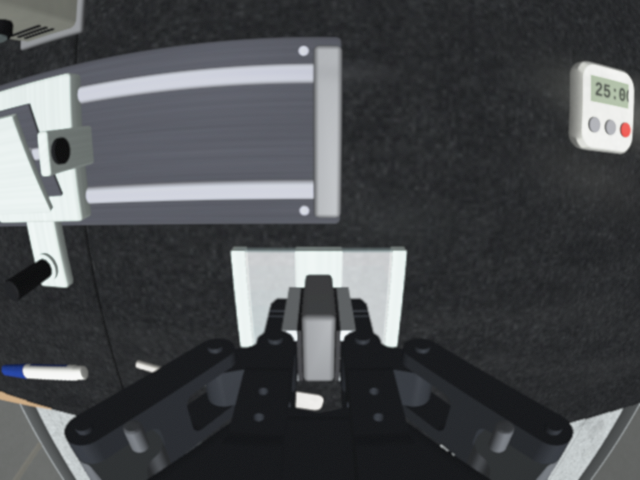

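Emit:
carry_out([
  [0.035,-0.013,-0.1,0],
  [0.035,-0.013,-0.25,0],
  [0.035,-0.013,-0.35,0],
  [0.035,-0.013,-0.35,0],
  [0.035,-0.013,-0.35,0],
  [0.035,-0.013,-0.35,0],
], squeeze=20)

```text
time: 12.93
ee_pos: [501.4, -118.1, 121.7]
ee_rot: [1.0, 0.014, 0.0, 0.0]
force: [0.2, 0.3, -0.6]
gripper_width: 0.139
finger_force: 30.0
```

Emit:
carry_out([
  [0,0,-0.01,0],
  [0,0,-0.02,0],
  [0,0,-0.03,0],
  [0,0,-0.04,0],
  [0,0,-0.04,0],
  [0,0,-0.04,0],
])

```text
time: 13.43
ee_pos: [501.4, -117.3, 117.0]
ee_rot: [1.0, 0.015, 0.0, 0.001]
force: [-8.7, 0.9, 22.6]
gripper_width: 0.134
finger_force: 33.4
```

```bash
cat > t.py <<'E'
from h import *
d=grab('wrist'); d['fish']=1; P=cloud(d); V=d['image'].max(2).astype(int); x,y,z=[P[...,i] for i in range(3)]
s=manip.get_state(); e=s['ee_pos']; print(e.round(1),s['ee_rot'].round(4),s['force'].round(1),s['gripper_width'].round(3),s['finger_force'].round(1))
Q=P-e; v,u=np.mgrid[0:480,0:640]
# plate top: beside the grip, ahead of fingers, within a band
c=(abs(abs(Q[...,1])-25)<12)&(Q[...,0]>-5)&(Q[...,0]<24)&(Q[...,2]>-100)&(Q[...,2]<-55)&(V>90); q=Q[c]
n=np.array([0,0,1.])
for tol in (20,6,3,2,2):
    m=np.median(q@n); k=abs(q@n-m)<tol; w=q[k]; n=np.linalg.svd(w-w.mean(0),full_matrices=False)[2][2]; n*=np.sign(n[2])
print('plate n',n.round(3),'tilt',np.degrees(np.arcsin(-n[0])).round(2),'roll',np.degrees(np.arcsin(n[1])).round(2),len(w),'dist grasp-to-underside',(-(w.mean(0)-[0,0,-54])@n+5).round(1))
E
python3 t.py
```

```text
Traceback (most recent call last):
  File "t.py", line 3, in <module>
    s=manip.get_state(); e=s['ee_pos']; print(e.round(1),s['ee_rot'].round(4),s['force'].round(1),s['gripper_width'].round(3),s['finger_force'].round(1))
                                                                                                  ^^^^^^^^^^^^^^^^^^^^^^^^
AttributeError: 'float' object has no attribute 'round'
```

Emit:
carry_out([
  [0,0,0,0],
  [0,0,0,0],
  [0,0,0,0],
], hand=1, squeeze=20)

```text
time: 13.73
ee_pos: [501.4, -117.3, 117.0]
ee_rot: [1.0, 0.015, 0.0, 0.001]
force: [-9.5, 1.0, 21.8]
gripper_width: 0.132
finger_force: 33.4
```

```bash
sed -i "s/,s\['gripper_width'\].round(3),s\['finger_force'\].round(1)/,s['gripper_width'],s['finger_force']/" t.py; python3 t.py
```

```text
[ 501.4 -117.3  117. ] [9.999e-01 1.510e-02 5.000e-04 6.000e-04] [-9.4  1.6 22. ] 0.13333303125046597 33.423423171043396
plate n [-0.013  0.     1.   ] tilt 0.73 roll 0.01 5640 dist grasp-to-underside 29.2
```

Emit:
carry_out([
  [0,0,0.03,0],
  [0,0,0.03,0],
  [0,0,0.03,0],
], hand=1, squeeze=20)

```text
time: 14.03
ee_pos: [501.3, -117.1, 119.5]
ee_rot: [1.0, 0.015, 0.0, 0.0]
force: [-0.1, -0.6, -0.8]
gripper_width: 0.137
finger_force: 30.0
```

Emit:
carry_out([
  [0,0,0,0],
  [0,0,0,0],
  [0,0,0,0],
], hand=0.9, squeeze=20)

```text
time: 14.28
ee_pos: [501.1, -117.0, 119.1]
ee_rot: [1.0, 0.015, -0.0, -0.0]
force: [0.5, -0.2, -0.5]
gripper_width: 0.138
finger_force: 30.0
```

Emit:
carry_out([
  [0,0,-0.02,0],
  [0,0,-0.035,0],
  [0,0,-0.04,0],
  [0,0,-0.045,0],
  [0,0,-0.05,0],
  [0,0,-0.05,0],
  [0,0,-0.05,0],
])

```text
time: 14.87
ee_pos: [501.2, -117.1, 114.8]
ee_rot: [1.0, 0.015, 0.0, 0.0]
force: [-15.6, 3.9, 37.5]
gripper_width: 0.137
finger_force: 37.5
```

```bash
python3 t.py
```

```text
[ 501.2 -117.1  114.8] [9.999e-01 1.520e-02 2.000e-04 4.000e-04] [-16.4   5.   37.9] 0.13616812660816927 37.49338924884796
plate n [-0.055 -0.001  0.998] tilt 3.14 roll -0.03 5585 dist grasp-to-underside 27.9
```

Emit:
carry_out([
  [0,0,0.2,0],
  [-0.1,-0.1,0.27,0],
  [-0.34,-0.55,0.27,0],
  [-0.34,-0.55,0.27,0],
  [-0.34,-0.55,0.1,0],
  [-0.34,-0.55,-0.1,0],
  [-0.34,-0.55,-0.18,0],
  [-0.34,-0.55,-0.186,0],
  [-0.34,-0.55,-0.186,0],
  [-0.34,-0.55,-0.186,0],
])

```text
time: 15.75
ee_pos: [450.2, -199.6, 84.1]
ee_rot: [1.0, 0.015, -0.0, 0.0]
force: [-0.1, 0.1, -1.1]
gripper_width: 0.139
finger_force: 32.6
```

Emit:
carry_out([
  [0,0,0,0],
  [0,0,0,0],
  [0,0,0,0],
  [0,0,0.1,0],
  [0,0,0.14,0],
  [0,0,0.14,0],
  [0,0,0.14,0],
], hand=0.3, squeeze=20)

```text
time: 16.33
ee_pos: [450.3, -199.6, 105.2]
ee_rot: [1.0, 0.015, 0.0, 0.0]
force: [-0.9, 0.4, 0.2]
gripper_width: 0.353
finger_force: 0.0
```

```bash
cat > s.py <<'E'
from h import *
d=grab('wrist'); d['fish']=1; P=cloud(d); V=d['image'].max(2).astype(int); x,y,z=[P[...,i] for i in range(3)]
s=manip.get_state(); e=s['ee_pos']; print(e.round(1),s['ee_rot'].round(4),s['gripper_width'],s['finger_force'])
m=(abs(x-e[0])<60)&(abs(y-e[1])<60)&(V>110)&(z<20)
v,u=np.where(m); q=onplane(d,np.stack([u,v],1),5); print(q.min(0).round(1),q.max(0).round(1)); 
far=[]
for yy in np.arange(-30,31,5): 
    k=abs(q[:,1]-e[1]-yy)<2.5
    if k.sum(): far.append([yy,q[k,0].max()])
far=np.array(far); p=np.polyfit(far[:,0],far[:,1],1); print('far edge x',p[1].round(1),'yaw',np.degrees(np.arctan(-p[0])).round(2))
c=(P[...,0]>e[0]-10)&(abs(P[...,0]-e[0])<40)&(abs(y-e[1]-0)<12)&(z>38)&(z<48); 
if c.sum(): print('grip top y',c.sum(),np.median(P[c],0).round(1),P[c][:,1].min(),P[c][:,1].max())
E
python3 s.py
```

```text
[ 450.1 -199.5  104.8] [ 0.9999  0.0148 -0.      0.    ] 0.3474245381014691 0.0
[ 408.7 -238.9    5. ] [ 477.8 -160.2    5. ]
far edge x 476.1 yaw 1.91
grip top y 1656 [ 454.5 -199.6   42.9] -206.1191935271027 -193.28413688094477
```

Emit:
carry_out([
  [0,0,0,0],
  [0,0,0,0],
  [0,0,0,0],
  [0,0,0,0],
  [0,0,0,0],
], hand=1, squeeze=20)

```text
time: 16.8
ee_pos: [450.1, -199.5, 104.8]
ee_rot: [1.0, 0.015, -0.0, -0.0]
force: [0.3, 0.4, -0.8]
gripper_width: 0.135
finger_force: 22.6
```

Emit:
carry_out([
  [0,0,0.1,0],
  [0,0,0.3,0],
  [0.15,0.25,0.4,0],
  [0.32,0.54,0.4,0],
  [0.32,0.54,0.4,0],
  [0.32,0.54,0.4,0],
  [0.32,0.54,0.4,0],
])

```text
time: 17.38
ee_pos: [498.1, -118.3, 164.8]
ee_rot: [1.0, 0.016, -0.0, 0.0]
force: [-0.2, -0.4, -0.0]
gripper_width: 0.134
finger_force: 22.6
```

```bash
sed -i 's/Q\[...,2\]>-100)&(Q\[...,2\]<-55)/Q[...,2]>-118)\&(Q[...,2]<-72)/' t.py; python3 t.py
```

```text
[ 497.9 -118.9  164.7] [ 9.999e-01  1.490e-02 -3.000e-04 -0.000e+00] [-0.1  0.5 -0.5] 0.1334777929471694 22.554907500743866
plate n [-0.002  0.001  1.   ] tilt 0.13 roll 0.04 5053 dist grasp-to-underside 50.4
```

Emit:
carry_out([
  [0,0,-0.1,0],
  [0,0,-0.16,0],
  [0,0,-0.173,0],
  [0,0,-0.173,0],
  [-0.012,0,-0.181,0],
  [-0.024,0,-0.189,0],
  [-0.036,0,-0.198,0],
  [-0.047,0,-0.207,0],
  [-0.047,0,-0.207,0],
  [-0.047,0,-0.207,0],
])

```text
time: 18.27
ee_pos: [491.4, -119.3, 134.7]
ee_rot: [1.0, 0.015, 0.001, 0.001]
force: [-0.5, -1.3, 6.0]
gripper_width: 0.135
finger_force: 23.9
```

```bash
python3 t.py
```

```text
[ 491.4 -119.3  134.7] [9.999e-01 1.450e-02 1.000e-03 7.000e-04] [-0.2 -0.6  5.6] 0.13018338585072178 23.913247883319855
plate n [-0.135  0.002  0.991] tilt 7.77 roll 0.11 4859 dist grasp-to-underside 50.0
```

Emit:
carry_out([
  [-0.01,0,-0.011,0],
  [-0.02,0,-0.022,0],
  [-0.03,0,-0.034,0],
  [-0.038,0,-0.046,0],
  [-0.038,0,-0.046,0],
  [-0.038,0,-0.046,0],
])

```text
time: 18.82
ee_pos: [485.3, -119.3, 127.8]
ee_rot: [1.0, 0.015, 0.0, 0.001]
force: [-2.8, -0.9, 8.3]
gripper_width: 0.127
finger_force: 25.7
```

```bash
python3 t.py
```

```text
[ 485.3 -119.3  127.8] [9.999e-01 1.460e-02 3.000e-04 6.000e-04] [-3.2 -1.4  8.3] 0.13491177501587368 25.73834717273712
plate n [-0.321 -0.001  0.947] tilt 18.69 roll -0.04 4484 dist grasp-to-underside 48.5
```

Emit:
carry_out([
  [-0.007,0,-0.009,0],
  [-0.013,0,-0.017,0],
  [-0.013,0,-0.017,0],
  [-0.013,0,-0.017,0],
])

```text
time: 19.2
ee_pos: [483.5, -119.4, 125.3]
ee_rot: [1.0, 0.015, 0.001, 0.001]
force: [-2.7, -2.6, 9.0]
gripper_width: 0.132
finger_force: 26.3
```

```bash
python3 t.py
```

```text
[ 483.5 -119.4  125.3] [9.999e-01 1.460e-02 5.000e-04 7.000e-04] [-3.4 -2.3  8.5] 0.1332983014316817 26.266278326511383
plate n [-0.381 -0.003  0.924] tilt 22.41 roll -0.15 4338 dist grasp-to-underside 48.0
```

Emit:
carry_out([
  [0,0,0.2,0],
  [0,0,0.4,0],
  [0.1,0.2,0.6,0],
  [0.2,0.45,0.6,0],
  [0.2,0.7,0.6,0],
  [0.2,0.7,0.6,0],
  [0.2,0.7,0.6,0],
  [0.2,0.7,0.6,0],
])

```text
time: 19.92
ee_pos: [513.3, -14.0, 214.2]
ee_rot: [1.0, 0.015, -0.0, 0.0]
force: [-0.6, 0.6, -0.6]
gripper_width: 0.135
finger_force: 25.0
```

```bash
cat > c.py <<'E'
exec(open('t.py').read())
# plate outline on its top plane (world), robust edges
c0=w.mean(0)+e; ex=np.array([n[2],0,-n[0]]);ex/=np.linalg.norm(ex);ey=np.cross(n,ex)
res=abs((P-c0)@n); m=(res<3)&(V>90)&(abs(x-e[0]-15)<45)&(abs(y-e[1])<46)
k,lab,st,ce=cv2.connectedComponentsWithStats(m.astype(np.uint8)); i=1+st[1:,4].argmax(); v_,u_=np.where(lab==i)
o,r=rays(d,np.stack([u_,v_],1)); X=o+r*(((c0-o)@n)/(r@n))[:,None]-e
a=X@ex; b=X@ey
far=[]; 
for bb in np.arange(-32,33,4):
    kk=abs(b-bb)<2
    if kk.sum()>5: far.append([bb,a[kk].max()])
far=np.array(far); p=np.polyfit(far[:,0],far[:,1],1)
L=[];Rr=[]
for aa in np.arange(np.median(far[:,1])-20,np.median(far[:,1])-3,3):
    kk=abs(a-aa)<1.5
    if kk.sum()>5: L.append(b[kk].max()); Rr.append(b[kk].min())
print('far edge a',p[1].round(1),'slide yaw',np.degrees(np.arctan(-p[0])).round(2),'y edges',np.median(L).round(1),np.median(Rr).round(1))
d0=(c0-e)@n
for A in (p[1]-25.7,): print('slide underside centre rel TCP', (A*ex+(np.median(L)+np.median(Rr))/2*ey+(d0-5)*n).round(1))
E
python3 c.py
```

```text
[513.3 -14.5 214.2] [ 9.999e-01  1.430e-02 -3.000e-04  0.000e+00] [-0.7  0.2 -0.3] 0.13255513416135198 25.03245770931244
plate n [-0.372 -0.007  0.928] tilt 21.82 roll -0.41 4371 dist grasp-to-underside 48.0
far edge a 4.2 slide yaw 1.44 y edges 38.2 -38.0
slide underside centre rel TCP [ 16.5   0.8 -99.1]
```

Emit:
carry_out([
  [0.09,0.25,0,0],
  [0.185,0.5,0,0],
  [0.185,0.69,0,0],
  [0.185,0.69,-0.1,0],
  [0.185,0.69,-0.16,0],
  [0.185,0.69,-0.16,0],
  [0.185,0.69,-0.16,0],
  [0.185,0.69,-0.16,0],
])

```text
time: 20.63
ee_pos: [541.5, 88.7, 190.9]
ee_rot: [1.0, 0.014, 0.0, 0.0]
force: [0.3, 0.3, -0.7]
gripper_width: 0.133
finger_force: 25.0
```

```bash
cat >> c.py <<'E'
# face: points on a plane under the slide plane, seen round it
print('slide centre world',(e+A*ex+(np.median(L)+np.median(Rr))/2*ey+(d0-5)*n).round(1))
nf=np.array([-.386,-.012,.9225]); nf/=np.linalg.norm(nf)
h=(P-[557.5,90.3,77.3])@nf
m=(abs(h)<4)&(V>150)&(abs(x-557)<38)&(abs(y-90)<60); q=P[m]; h0=np.median(h[m]); print('face h offset',h0.round(1),m.sum())
f0=np.array([557.5,90.3,77.3])+h0*nf; fx=np.array([nf[2],0,-nf[0]]);fx/=np.linalg.norm(fx);fy=np.cross(nf,fx)
v_,u_=np.where(m); o,r=rays(d,np.stack([u_,v_],1)); X=o+r*(((f0-o)@nf)/(r@nf))[:,None]-f0; a=X@fx;b=X@fy
far=np.array([[bb,a[abs(b-bb)<2].max()] for bb in np.arange(-32,33,4) if (abs(b-bb)<2).sum()>3]); print('face far edge',far.round(1).tolist())
for aa in np.arange(-28,30,8):
    kk=abs(a-aa)<2
    if kk.sum()>3: print(' face a',aa,'y edges',b[kk].max().round(1),b[kk].min().round(1))
S=(e+A*ex+(np.median(L)+np.median(Rr))/2*ey+(d0-5)*n)-f0; print('slide rel face frame',(S@fx).round(1),(S@fy).round(1),(S@nf).round(1))
cv2.imwrite('pics/w%s.png'%__import__('sys').argv[1],d['image'][:,:,::-1])
E
python3 c.py 5
```

```text
[541.6  88.9 191.1] [9.999e-01 1.400e-02 4.000e-04 0.000e+00] [-0.4  0.5 -0.9] 0.13290670688316034 25.03072500228882
plate n [-0.374 -0.007  0.927] tilt 21.99 roll -0.4 4364 dist grasp-to-underside 48.1
far edge a 4.0 slide yaw 1.53 y edges 37.5 -38.6
slide underside centre rel TCP [ 16.7   0.1 -99.2]
slide centre world [558.2  89.   91.9]
face h offset 0.1 3962
face far edge [[-32.0, 33.4], [-28.0, 33.3], [-24.0, 33.2], [-20.0, 33.0], [-16.0, 32.9], [-12.0, 32.2], [-8.0, 32.6], [-4.0, 32.0], [0.0, 31.9], [4.0, 31.8], [8.0, 31.7], [12.0, 31.6], [16.0, 31.5], [20.0, 31.5], [24.0, 31.4], [28.0, 31.4], [32.0, 31.3]]
 face a -28 y edges 41.6 41.3
 face a -20 y edges 42.3 41.2
 face a -12 y edges 42.4 41.8
 face a -4 y edges 50.2 -51.3
 face a 4 y edges 42.6 41.9
 face a 12 y edges 42.8 42.1
 face a 20 y edges 43.0 -42.6
 face a 28 y edges 43.1 -42.5
slide rel face frame 6.3 -1.1 13.1
```

View pics/w5.png

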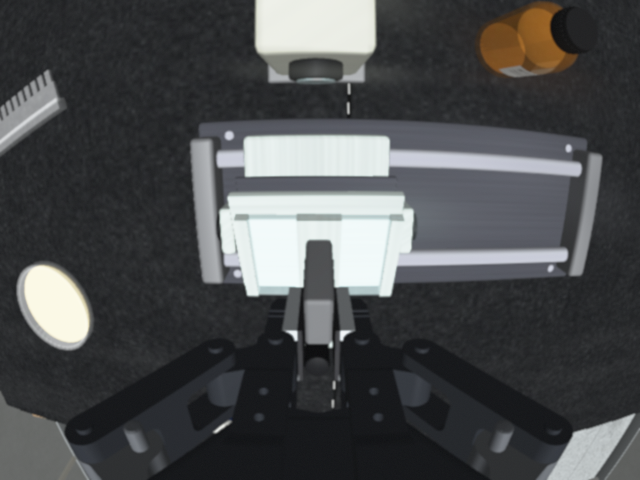

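Emit:
carry_out([
  [-0.015,0.009,-0.03,0.003],
  [-0.015,0.009,-0.06,0.003],
  [-0.015,0.009,-0.079,0.003],
  [-0.015,0.009,-0.079,0.003],
  [-0.015,0.009,-0.079,0.003],
  [-0.015,0.009,-0.079,0.003],
])

```text
time: 21.18
ee_pos: [539.1, 91.3, 178.7]
ee_rot: [1.0, 0.017, 0.0, 0.0]
force: [0.3, -0.5, -1.2]
gripper_width: 0.135
finger_force: 25.0
```

```bash
python3 c.py 6
```

```text
[539.1  91.3 178.8] [9.999e-01 1.710e-02 2.000e-04 0.000e+00] [-0.4 -0.7  0.1] 0.13163545783907316 25.031830072402954
plate n [-0.371 -0.009  0.929] tilt 21.75 roll -0.52 4371 dist grasp-to-underside 48.1
far edge a 4.4 slide yaw 1.92 y edges 37.7 -38.5
slide underside centre rel TCP [ 16.6   0.5 -99.1]
slide centre world [555.7  91.8  79.7]
face h offset 0.2 5119
face far edge [[-32.0, 32.9], [-28.0, 33.2], [-24.0, 33.0], [-20.0, 32.8], [-16.0, 32.6], [-12.0, 32.5], [-8.0, 32.3], [-4.0, 32.2], [0.0, 32.0], [4.0, 31.9], [8.0, 32.2], [12.0, 32.2], [16.0, 32.1], [20.0, 32.0], [24.0, 31.9], [28.0, 31.8], [32.0, 31.7]]
 face a -28 y edges 41.7 -43.7
 face a -20 y edges 41.6 -43.4
 face a -12 y edges 42.2 -43.6
 face a -4 y edges 50.3 -51.2
 face a 4 y edges 42.5 -47.8
 face a 12 y edges 42.7 -42.5
 face a 20 y edges 42.9 -42.2
 face a 28 y edges 43.1 -42.1
slide rel face frame -0.7 1.5 2.7
```

Emit:
carry_out([
  [0,-0.009,0,0],
  [0,-0.009,0,0],
  [0.004,-0.009,-0.008,0],
  [0.007,-0.009,-0.016,0],
  [0.01,-0.009,-0.024,0],
  [0.013,-0.009,-0.03,0],
  [0.016,-0.009,-0.038,0],
  [0.016,-0.009,-0.038,0],
  [0.016,-0.009,-0.038,0],
  [0.016,-0.009,-0.038,0],
])

```text
time: 22.07
ee_pos: [541.4, 89.9, 173.1]
ee_rot: [1.0, 0.017, 0.0, 0.0]
force: [-2.9, -0.1, 4.4]
gripper_width: 0.131
finger_force: 25.7
```

```bash
python3 c.py 7
```

```text
[541.4  89.9 173.1] [9.999e-01 1.720e-02 1.000e-04 0.000e+00] [-1.9 -1.3  4.5] 0.1343919952996531 25.71308970451355
plate n [-0.376 -0.01   0.927] tilt 22.08 roll -0.58 4366 dist grasp-to-underside 48.0
far edge a 4.0 slide yaw 2.0 y edges 37.7 -38.5
slide underside centre rel TCP [ 16.7   0.6 -99. ]
slide centre world [558.1  90.5  74.1]
face h offset 1.5 14235
face far edge [[-32.0, 35.7], [-28.0, 35.6], [-24.0, 34.9], [-20.0, 35.2], [-16.0, 35.1], [-12.0, 34.9], [-8.0, 34.7], [-4.0, 35.0], [0.0, 34.4], [4.0, 34.3], [8.0, 34.1], [12.0, 34.0], [16.0, 34.0], [20.0, 33.9], [24.0, 33.8], [28.0, 33.7], [32.0, 33.6]]
 face a -28 y edges 39.8 -38.8
 face a -20 y edges 40.0 -41.6
 face a -12 y edges 40.5 -41.3
 face a -4 y edges 50.0 -50.2
 face a 4 y edges 40.8 -47.8
 face a 12 y edges 40.9 -40.8
 face a 20 y edges 41.6 -40.5
 face a 28 y edges 41.8 -40.2
slide rel face frame -0.7 0.2 -4.7
```

```bash
cat > f.py <<'E'
exec(open('t.py').read())
c0=w.mean(0)+e; ex=np.array([n[2],0,-n[0]]);ex/=np.linalg.norm(ex)
r2=np.radians(1.8); ex=ex*np.cos(r2)+np.cross(n,ex)*np.sin(r2); ey=np.cross(n,ex)
S=P-(e+[16.7,.6,-99]); a,b,h=S@ex,S@ey,S@n
strips={'far':(a>28)&(a<31)&(abs(b)<36),'left':(abs(a)<24)&(b>39.5)&(b<42),'right':(abs(a)<24)&(b<-39.5)&(b>-42),'slide':(abs(abs(b)-25)<12)&(a>-12)&(a<23)}
for k,m in strips.items():
    m=m&(abs(h-(5 if k=='slide' else 0))<5)&(V>120)
    if k=='far' or m.sum()<20: print(k,m.sum(),np.median(h[m]).round(2)); continue
    p=np.polyfit(a[m],h[m],1); print(k,m.sum(),'h',np.median(h[m]).round(2),'slope deg',np.degrees(p[0]).round(2))
m=(strips['left']|strips['right']|strips['far'])&(abs(h)<4)&(V>120); A=np.c_[a[m],b[m],np.ones(m.sum())]; print('face in slide frame: da,db deg,h',np.r_[np.degrees(np.linalg.lstsq(A,h[m],rcond=None)[0][:2]),np.linalg.lstsq(A,h[m],rcond=None)[0][2]].round(2))
E
python3 f.py
```

```text
[541.4  89.9 173.1] [9.999e-01 1.720e-02 1.000e-04 0.000e+00] [-1.6 -0.8  4.7] 0.13080558469576192 25.714764297008514
plate n [-0.376 -0.01   0.926] tilt 22.1 roll -0.58 4355 dist grasp-to-underside 48.0
far 1353 -0.32
left 332 h -0.21 slope deg 0.37
right 256 h -0.22 slope deg 0.37
slide 5697 h 4.97 slope deg -0.59
face in slide frame: da,db deg,h [-0.58  0.1  -0.29]
```

Emit:
carry_out([
  [0.003,0,-0.008,0],
  [0.007,0,-0.016,0],
  [0.009,0,-0.022,0],
  [0.009,0,-0.022,0],
  [0.009,0,-0.022,0],
  [0.006,0,-0.014,0],
  [0.003,0,-0.007,0],
  [0,0,0,0],
  [0,0,0,0],
  [0,0,0,0],
  [0,0,0,0],
])

```text
time: 23.08
ee_pos: [541.4, 89.9, 172.9]
ee_rot: [1.0, 0.017, 0.0, 0.0]
force: [-2.5, -0.9, 4.3]
gripper_width: 0.134
finger_force: 25.7
```

```bash
python3 f.py; python3 c.py 8 | tail -3
```

```text
[541.5  89.9 172.9] [9.999e-01 1.720e-02 1.000e-04 0.000e+00] [-2.2 -1.3  4.7] 0.13542421508933244 25.702242851257324
plate n [-0.378 -0.011  0.926] tilt 22.18 roll -0.63 4372 dist grasp-to-underside 48.0
far 1365 -0.37
left 341 h -0.33 slope deg 0.58
right 268 h -0.25 slope deg 0.42
slide 5676 h 4.93 slope deg -0.52
face in slide frame: da,db deg,h [-0.52  0.02 -0.36]
 face a 20 y edges 41.5 -40.6
 face a 28 y edges 41.8 -40.3
slide rel face frame -0.5 0.1 -4.8
```

```bash
python3 -c "
from plant import manip; print(manip.sign_off())"
```

```text
the job is handed in; nothing more can be done
None
```

The job is handed in: the post is in line with the reader lens to within the wrist camera's accuracy. The slide is held pressed flush on the stage face, centred to about 1 mm, with roughly 5 N (about 3 mm of give). Nothing else was touched.

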